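# Press the sample vials home in loading order

## Task

Three sample vials were not pushed fully down in the red rack: with your fingertips, gently press the green-capped vial down until its cap rests on the rack, then the yellow-capped one, then the blue-capped one, in that order. Do not pull any vial up, leave the white-capped vial standing proud as it is and the black-capped one home, and do not disturb the bottle, the jar or the red stop button.

Things in the scene. Friction and masses are not known exactly. Their poses are not given: they have to be found in the camera images.
- rack: red plastic vial rack fixed to the bench, a block 150 mm deep (its x), 220 mm wide (its y) and 65 mm high; origin at the centre of its underside. Six round holes (30 mm), 66 mm apart, at x = -33 and +33 mm, y = -66, 0 and +66 mm; the five vials stand in five of them in any arrangement
- green_top (a point): centre of the flat top of the green cap of an upright vial sliding in its hole; standing proud at the start, cap underside 9 to 15 mm above the rack's top face. Cap 38 mm wide, 14 mm high; its upper 5 mm is a rubber pad 34 mm wide that gives 1 mm per 3 N of push (at most 4 mm) and springs back. Fully home, pad not squeezed, this point is 79 mm above the bench
- green (a joint): height of the green cap's underside above the rack's top face, in m: 0 is fully home (a firm stop), larger is higher. The hole grips the vial with about 3 N of friction, so it goes down under a push of about 4 N and stays where it is left. A push of over 30 N, at the stop or elsewhere on the rack, is too hard
- yellow_top (a point): centre of the flat top of the yellow cap of an upright vial sliding in its hole; standing proud at the start, cap underside 9 to 15 mm above the rack's top face. Cap 38 mm wide, 14 mm high; its upper 5 mm is a rubber pad 34 mm wide that gives 1 mm per 3 N of push (at most 4 mm) and springs back. Fully home, pad not squeezed, this point is 79 mm above the bench
- yellow (a joint): height of the yellow cap's underside above the rack's top face, in m: 0 is fully home (a firm stop), larger is higher. The hole grips the vial with about 3 N of friction, so it goes down under a push of about 4 N and stays where it is left. A push of over 30 N, at the stop or elsewhere on the rack, is too hard
- blue_top (a point): centre of the flat top of the blue cap of an upright vial sliding in its hole; standing proud at the start, cap underside 9 to 15 mm above the rack's top face. Cap 38 mm wide, 14 mm high; its upper 5 mm is a rubber pad 34 mm wide that gives 1 mm per 3 N of push (at most 4 mm) and springs back. Fully home, pad not squeezed, this point is 79 mm above the bench
- blue (a joint): height of the blue cap's underside above the rack's top face, in m: 0 is fully home (a firm stop), larger is higher. The hole grips the vial with about 3 N of friction, so it goes down under a push of about 4 N and stays where it is left. A push of over 30 N, at the stop or elsewhere on the rack, is too hard
- white_top (a point): centre of the flat top of the white cap of an upright vial sliding in its hole; standing proud at the start, cap underside 9 to 15 mm above the rack's top face. Cap 38 mm wide, 14 mm high; its upper 5 mm is a rubber pad 34 mm wide that gives 1 mm per 3 N of push (at most 4 mm) and springs back. Fully home, pad not squeezed, this point is 79 mm above the bench
- white (a joint): height of the white cap's underside above the rack's top face, in m: 0 is fully home (a firm stop), larger is higher. The hole grips the vial with about 3 N of friction, so it goes down under a push of about 4 N and stays where it is left. A push of over 30 N, at the stop or elsewhere on the rack, is too hard
- black_top (a point): centre of the flat top of the black cap of an upright vial sliding in its hole; already fully down and staying so. Cap 38 mm wide, 14 mm high; its upper 5 mm is a rubber pad 34 mm wide that gives 1 mm per 3 N of push (at most 4 mm) and springs back. Fully home, pad not squeezed, this point is 79 mm above the bench
- black (a joint): height of the black cap's underside above the rack's top face, in m: 0 is fully home (a firm stop), larger is higher. The hole grips the vial with about 3 N of friction, so it goes down under a push of about 4 N and stays where it is left. A push of over 30 N, at the stop or elsewhere on the rack, is too hard
- bottle: loose amber reagent bottle with black cap, 64 mm wide, 150 mm high, standing beside the rack; origin at the centre of its underside; not to be disturbed
- jar: loose clear sample jar with grey lid, 60 mm wide, 70 mm high, standing beside the rack on the other side; origin at the centre of its underside; not to be disturbed
- stop_top (a point): centre of the top of the red stop button (36 mm wide, on a yellow housing and disc fixed to the bench); not to be pressed
- stop (a joint): how far the stop button is pressed, in m: 0 is out, 0.006 fully pressed

How it is judged:
On the way, in this order (a step that is already met when the one before it is completed fails the run):
1. the green vial is pressed home (value of joint green below 0.0025 m), for 0.1 s.
2. the yellow vial is pressed home (value of joint yellow below 0.0025 m), for 0.1 s.
3. the blue vial is pressed home (value of joint blue below 0.0025 m), for 0.1 s.
At the end, for the whole second after the job is handed in: The green, yellow and blue vials are home (cap less than 2.5 mm above the rack), pressed in that order; the black vial is still home, the white one within 3 mm of where it stood; bottle and jar upright and within 20 mm of where they stood; the stop button is not pressed (value of joint each of green, yellow, blue, black below 0.0025 m and distance of white_top from where it was at the start of the episode below 0.003 m and distance of each of bottle, jar from where it was at the start of the episode below 0.02 m and angle between each of bottle, jar's own z axis and vertical below 0.1 rad and value of joint stop below 0.003 m); the robot touches nothing.
It fails at once if a vial is pulled up in its hole by some millimetres (value of joint any of green, yellow, blue, white above 0.018 m or value of joint black above 0.003 m).
It fails at once if the white vial, which is to stay standing proud, is moved by more than 3 mm (distance of white_top from where it was at the start of the episode above 0.003 m).
It fails at once if the rack or a vial in it is pressed harder than 30 N (contact force between any of the arm, the fingers and rack above 30 N or contact force between any of the arm, the fingers and green above 30 N or contact force between any of the arm, the fingers and yellow above 30 N or contact force between any of the arm, the fingers and blue above 30 N or contact force between any of the arm, the fingers and white above 30 N or contact force between any of the arm, the fingers and black above 30 N).
It fails at once if the bottle or the jar is moved by more than 20 mm or tipped (not ((distance of bottle from where it was at the start of the episode below 0.02 m and angle between bottle's own z axis and vertical below 0.1 rad) and (distance of jar from where it was at the start of the episode below 0.02 m and angle between jar's own z axis and vertical below 0.1 rad))).
It fails at once if the red stop button is pressed (value of joint stop above 0.003 m).
It also fails if it takes over 38 s, if anything falls off the work surface, if the arm or the gripper's body presses on something with over 40 N, if the wrist force passes 120 N, or if a joint passes its speed limit or range.

## Robot

A 6-joint arm with a two-finger parallel gripper is mounted at the origin on the work surface. World frame = base frame: x ahead of the robot, y to its left, z up, the work surface at z = 0. Lengths are in m, angles in rad, forces in N, time in s.
With the tool pointing down it reaches from about 0.25 to 0.85 m from the base axis. Payload 12.5 kg.
Tool frame: the origin (TCP) lies on the centre line of the jaws, within the pads' length; the fingertips stand 14 mm ahead of it and the grasp point (between the pads) lies 5 mm behind it; z points along the fingers, y is the line along which they close (so a half turn about z gives the same grasp; the last joint's range is limited). The gripper opens to 93 mm and grips with 3 to 60 N. Pads are 15 mm wide; open, the fingers measure 128 mm over their backs; the gripper's body (75 mm by 188 mm) begins 65 mm behind the grasp point.
Start: joints at [1.111, 0.351, 1.652, -0, 1.139, -0.085], TCP at [0.201, 0.512, 0.233] pointing down, gripper open.
Joint ranges: [-2.75, 2.75], [-0.79, 2.1], [0.01, 2.65], [-1.57, 4.71], [0.07, 3.14], [-2.87, 2.87]. Speed limits (rad/s): [2.22, 2.22, 2.79, 3.14, 3.14, 3.14].

## Interface

Orientations are given as a unit quaternion [w, x, y, z].
In Python, from plant import arm gives the robot as it stands.
- The arm moves only by the tool play_rows, never from a script. Its argument "steps" is a list of rows, each an object with "dp": the shift along the tool's x, y, z normalised to -1 to 1, where 1 is 0.25 m, a list of three; "spin": the turn about the tool's z normalised to -1 to 1, where 1 is 180 degrees. A call has 1 to 8 rows; each row is the pose to reach, as a shift and turn from the pose commanded when the call began, along the tool's axes at that moment, turning the shorter way round; what a row does not reach only later rows make up. A row lasts 1/12 s, in which the tool goes at most 41.7 mm and 7.16 degrees, less where a joint would pass 70% of its speed; a pose out of reach is approached as far as the arm can. A call with a number of a shift or a turn outside -1 to 1 is refused whole. A call with a gripper value outside its range is refused whole. "grip" is the closure, from -1 (fully open) to 1 (shut), set as the call begins (left out, the last holds). The fingers move at their own pace and stop on an object; "force" is the grip in N (left out, the last holds). Time passes only in rows, so rows that repeat a pose let the fingers close. It gives the time, the measured TCP pose, the force, the opening and the grip force at its end, in the units of the state.
- arm.state(): the state, without advancing time (a new reading comes with each control period).
- arm.camera(name): name is "scene" or "top"; returns a dict with "frame" (384x512x3 uint8, red, green, blue), "fx", "fy", "cx", "cy" (pixels), "cam_to_world" (4x4, takes a point from camera to world coordinates). Camera axes: x right, y down, z forward; pixel columns grow to the right and rows downward; lengths in m; the calibration is good to about 2 mm. A picture is of the moment at which its call begins. There is no depth.
- arm.finish_job(): hands the job in; it is judged then, once.
The state is a dict: "clock": time; "q": joint angles; "qd": joint speeds; "tau": joint torques, N m; "position": TCP position; "tool_rot": TCP orientation; "wrist_force": force on the tool from outside, world axes, zero at the start; "torque": the same for the moment, N m; "gripper_width": opening from 0.0 (shut) to 1.0 (fully open); "finger_force": force on a finger pad.
Only numpy, scipy, OpenCV 4.12 (cv2) and the standard library are available. Lean on these libraries where they do the work, as an engineer would, in place of code of your own. Each camera call takes 0.05 s, during which the arm holds its last target. There are 200 camera calls.

## Working session

There is one attempt and no reset: what is moved stays moved. The work goes in short steps, Python scripts to look and compute and a tool call to move; the robot and the scene stay as the last step left them, time stands still between calls to the robot, and variables do not carry over. Pictures are saved under pics/ and viewed, at most 10 in all, crops included, and the job is handed in when it is done.

Besides the shell and the picture viewer there is one more tool, called after "Call:" as a command line: name --argument value ..., lists and objects as JSON in quotes. play_rows: Moves the arm, as the interface text tells. Its arguments: {"type":"object","properties":{"steps":{"type":"array","items":{"type":"object","properties":{"dp":{"type":"array","items":{"type":"number","minimum":-1,"maximum":1}},"spin":{"type":"number","minimum":-1,"maximum":1}}}},"grip":{"type":"number"},"force":{"type":"number"}},"required":["steps"]}

```bash
mkdir -p pics; python3 - <<'E'
from plant import arm
import cv2,numpy as np,json
for n in("top","scene"):
    c=arm.camera(n); cv2.imwrite(f"pics/{n}0.png",c["frame"][:,:,::-1])
    print(n,c["fx"],c["fy"],c["cx"],c["cy"],np.round(c["cam_to_world"],4).tolist())
s=arm.state();print(s["clock"],s["position"],s["tool_rot"],s["wrist_force"],s["gripper_width"])
E
```

```text
top 441.92234226966906 441.92234226966906 258.40157999032795 194.16549065554815 [[0.027, -0.9958, 0.0871, 0.3796], [-0.9995, -0.0253, 0.0204, -0.0694], [-0.0181, -0.0876, -0.996, 1.3188], [0.0, 0.0, 0.0, 1.0]]
scene 422.61688250637394 422.61688250637394 260.1550526586651 188.9583619265366 [[0.7214, 0.5662, -0.3987, 0.8592], [0.6925, -0.5913, 0.4134, -0.4587], [-0.0017, -0.5743, -0.8186, 0.8802], [0.0, 0.0, 0.0, 1.0]]
0.1 [0.20121165 0.51156461 0.23216893] [-1.39988521e-04  1.86309672e-01  9.82490939e-01 -4.90238577e-04] [ 0.73904992  0.37661948 -0.27844921] 1.0001799394436794
```

View pics/top0.png

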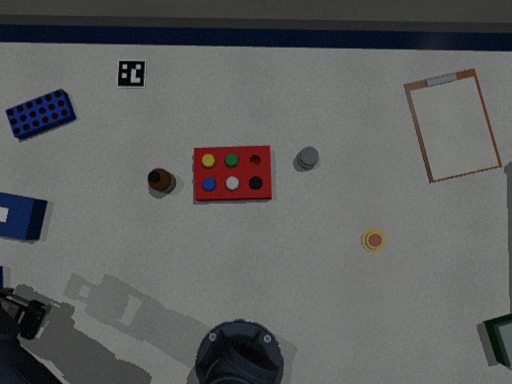

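View pics/scene0.png

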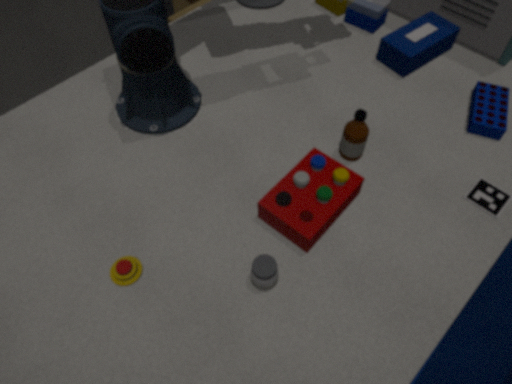

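Top image: yellow (208,160), green (232,160), empty hole (255,160), blue (209,184), white (232,183), black (256,183), bottle (161,180), jar (307,158), stop button (374,240). The scene view agrees: yellow (341,175), green (324,193), blue (318,161), white (301,178).

```bash
cat > h.py <<'E'
import numpy as np,cv2
from plant import arm
from scipy.spatial.transform import Rotation as R
def ray(c,u,v):
    M=np.array(c["cam_to_world"]);d=M[:3,:3]@[(u-c["cx"])/c["fx"],(v-c["cy"])/c["fy"],1];return M[:3,3],d
def atz(c,u,v,z):
    o,d=ray(c,u,v);return o+d*(z-o[2])/d[2]
def proj(c,p):
    M=np.array(c["cam_to_world"]);q=M[:3,:3].T@(np.array(p)-M[:3,3]);return q[0]/q[2]*c["fx"]+c["cx"],q[1]/q[2]*c["fy"]+c["cy"]
def tool():
    s=arm.state();w,x,y,z=s["tool_rot"];return s,R.from_quat([x,y,z,w]).as_matrix()
E
python3 - <<'E'
from h import *
t=arm.camera("top");s=arm.camera("scene")
H={"yellow":(22,35),"green":(45,85),"blue":(100,125)}
g={"yellow":((208,160),(341,175)),"green":((232,160),(324,193)),"blue":((209,184),(318,161))}
def cen(f,k,p):
    h=cv2.cvtColor(f,cv2.COLOR_RGB2HSV);m=cv2.inRange(h,(H[k][0],110,60),(H[k][1],255,255))
    n,l,st,ce=cv2.connectedComponentsWithStats(m);i=min(range(1,n),key=lambda i:np.hypot(*(ce[i]-p))if st[i,4]>20 else 1e9)
    return ce[i],st[i].tolist()
for k in H:
    a,sa=cen(t["frame"],k,g[k][0]);b,sb=cen(s["frame"],k,g[k][1])
    o1,d1=ray(t,*a);o2,d2=ray(s,*b)
    x=np.linalg.lstsq(np.c_[d1,-d2],o2-o1,rcond=None)[0];P,Q=o1+d1*x[0],o2+d2*x[1]
    print(k,a.round(1),sa,sb,"tri",P.round(4),Q.round(4),"z.09",atz(t,*a,.09).round(4))
# rack top from red mask
h=cv2.cvtColor(t["frame"],cv2.COLOR_RGB2HSV);m=cv2.inRange(h,(0,150,70),(8,255,255))|cv2.inRange(h,(172,150,70),(180,255,255))
m[:,300:]=0
c=max(cv2.findContours(m,0,2)[0],key=cv2.contourArea);r=cv2.minAreaRect(c);print(r,[atz(t,*p,.065).round(3).tolist() for p in cv2.boxPoints(r)])
for n,p,z in(("bottle",(154,177),.15),("jar",(310,154),.07),("stop",(374,240),.05),("white",(232,183),.09),("black",(256,183),.079)):print(n,atz(t,*p,z).round(3))
st,T=tool();print(st["position"],T.round(3).tolist())
E
```

```text
yellow [208.  160.4] [202, 155, 13, 12, 128] [334, 169, 14, 14, 160] tri [0.5796 0.1011 0.0844] [0.5808 0.1022 0.0848] z.09 [0.5787 0.1004 0.09  ]
green [231.2 159. ] [226, 154, 12, 11, 104] [319, 187, 11, 9, 53] tri [0.5843 0.0349 0.091 ] [0.5849 0.0355 0.0912] z.09 [0.5845 0.035  0.09  ]
blue [208.5 183.4] [202, 178, 14, 12, 121] [311, 156, 14, 12, 126] tri [0.5144 0.0971 0.0847] [0.5155 0.0981 0.085 ] z.09 [0.5138 0.0964 0.09  ]
((231.88534545898438, 172.33169555664062), (51.631046295166016, 76.525146484375), 88.21009063720703) [[0.619, 0.149, 0.065], [0.631, -0.071, 0.065], [0.482, -0.08, 0.065], [0.47, 0.138, 0.065]]
bottle [0.521 0.235 0.15 ]
jar [ 0.608 -0.188  0.07 ]
stop [ 0.368 -0.376  0.05 ]
white [0.517 0.031 0.09 ]
black [ 0.519 -0.036  0.079]
[0.20123466 0.51165433 0.2323124 ] [[-0.931, 0.366, -0.0], [0.366, 0.931, -0.001], [0.0, -0.001, -1.0]]
```

Call:
play_rows --grip 1 --force 20 --steps '[{"dp": [-1,-0.57,0],"spin": 0.3},{"dp": [-1,-0.57,0],"spin": 0.3},{"dp": [-1,-0.57,0],"spin": 0.3},{"dp": [-1,-0.57,0],"spin": 0.3},{"dp": [-1,-0.57,0],"spin": 0.3},{"dp": [-1,-0.57,0],"spin": 0.3},{"dp": [-1,-0.57,0],"spin": 0.3},{"dp": [-1,-0.57,0],"spin": 0.3}]'

```text
clock: 0.87
position: [0.3848, 0.2836, 0.2326]
tool_rot: [0.001, 0.617, 0.787, -0.0]
wrist_force: [-1.0, 1.2, -1.1]
gripper_width: 0.473
finger_force: 0.0
```

```bash
cat >> h.py <<'E'
def go(x,y,z=None):
    s,T=tool();p=s["position"];d=np.array([x,y,p[2] if z is None else z])-p
    print("t",s["clock"],"p",p.round(4),"F",np.round(s["wrist_force"],2),"w",round(s["gripper_width"],3),"tooly deg",np.degrees(np.arctan2(T[1,1],T[0,1])).round(1),"dp",(T.T@d/.25).round(3))
E
python3 -c "
from h import *
go(.583,.0355,.15)"
```

```text
t 0.8667 p [0.3848 0.2836 0.2326] F [-0.97  1.2  -1.11] w 0.473 tooly deg 13.9 dp [-1.153  0.531  0.332]
```

Call:
play_rows --steps '[{"dp": [-1,0.46,0],"spin": 0.07},{"dp": [-1,0.46,0],"spin": 0.07},{"dp": [-1,0.46,0],"spin": 0.07},{"dp": [-1,0.46,0.1],"spin": 0.07},{"dp": [-1,0.46,0.2],"spin": 0.07},{"dp": [-1,0.46,0.3],"spin": 0.07},{"dp": [-1,0.46,0.32],"spin": 0.07},{"dp": [-1,0.46,0.32],"spin": 0.07}]'

```text
clock: 1.53
position: [0.5562, 0.071, 0.1484]
tool_rot: [-0.001, 0.696, 0.718, -0.002]
wrist_force: [-1.1, -0.0, -1.1]
gripper_width: 0.007
finger_force: 0.0
```

```bash
python3 -c "
from h import *
go(.583,.0355,.13)"
```

```text
t 1.5333 p [0.5562 0.071  0.1484] F [-1.06 -0.04 -1.05] w 0.007 tooly deg 1.8 dp [-0.145  0.103  0.073]
```

Call:
play_rows --steps '[{"dp": [-0.145,0.1,0.04],"spin": 0},{"dp": [-0.145,0.1,0.07],"spin": 0},{"dp": [-0.145,0.1,0.07],"spin": 0},{"dp": [-0.145,0.1,0.07],"spin": 0}]'

```text
clock: 1.87
position: [0.5815, 0.0395, 0.135]
tool_rot: [-0.0, 0.695, 0.719, -0.0]
wrist_force: [-0.3, 0.2, 0.7]
gripper_width: 0.006
finger_force: 0.0
```

```bash
python3 - <<'E'
from h import *
go(.583,.0355,.1)
s=arm.camera("scene");f=s["frame"][110:270,230:400,::-1];cv2.imwrite("pics/a.png",cv2.resize(f,None,fx=3.5,fy=3.5,interpolation=2))
E
```

```text
t 1.8667 p [0.5815 0.0395 0.135 ] F [-0.33  0.23  0.72] w 0.006 tooly deg 1.9 dp [-0.016  0.006  0.14 ]
```

View pics/a.png

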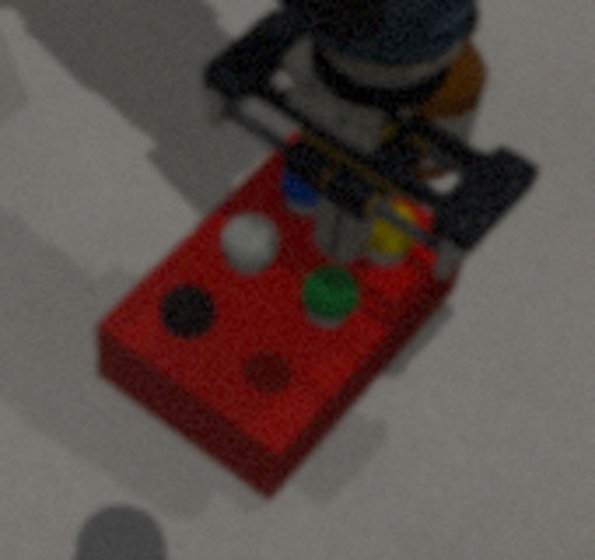

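The closed fingertips (about (340,258) in the crop) hang above the green cap (330,293). This matches the geometry, so I'll go down.

Call:
play_rows --steps '[{"dp": [-0.01,0,0.04],"spin": 0},{"dp": [-0.01,0,0.07],"spin": 0},{"dp": [-0.01,0,0.08],"spin": 0},{"dp": [-0.01,0,0.09],"spin": 0},{"dp": [-0.01,0,0.1],"spin": 0},{"dp": [-0.01,0,0.11],"spin": 0},{"dp": [-0.01,0,0.12],"spin": 0},{"dp": [-0.01,0,0.13],"spin": 0}]'

```text
clock: 2.58
position: [0.5822, 0.0367, 0.1026]
tool_rot: [0.0, 0.695, 0.719, 0.0]
wrist_force: [-1.2, -0.2, 2.9]
gripper_width: 0.005
finger_force: 1.3
```

Call:
play_rows --steps '[{"dp": [0,0,0.008],"spin": 0},{"dp": [0,0,0.016],"spin": 0},{"dp": [0,0,0.022],"spin": 0},{"dp": [0,0,0.028],"spin": 0},{"dp": [0,0,0.032],"spin": 0},{"dp": [0,0,0.032],"spin": 0}]'

```text
clock: 3.08
position: [0.5822, 0.0367, 0.0945]
tool_rot: [0.0, 0.695, 0.719, 0.0]
wrist_force: [0.1, 0.8, 2.2]
gripper_width: 0.006
finger_force: 1.0
```

Call:
play_rows --steps '[{"dp": [0,0,0.004],"spin": 0},{"dp": [0,0,0.008],"spin": 0},{"dp": [0,0,0.012],"spin": 0},{"dp": [0,0,0.012],"spin": 0}]'

```text
clock: 3.42
position: [0.5822, 0.0367, 0.0917]
tool_rot: [0.0, 0.695, 0.719, 0.0]
wrist_force: [-0.4, 1.7, 4.3]
gripper_width: 0.005
finger_force: 2.4
```

Call:
play_rows --steps '[{"dp": [0,0,0.004],"spin": 0},{"dp": [0,0,0.006],"spin": 0},{"dp": [0,0,0.006],"spin": 0}]'

```text
clock: 3.67
position: [0.5822, 0.0367, 0.0905]
tool_rot: [0.0, 0.695, 0.719, 0.0]
wrist_force: [-1.5, 2.1, 7.9]
gripper_width: 0.006
finger_force: 4.0
```

Force has risen at 3 N/mm to 7.9 N with the tip at 76.5 mm, so green is at its stop. On to yellow.

Call:
play_rows --steps '[{"dp": [0,0,-0.16],"spin": 0},{"dp": [0.02,0,-0.16],"spin": 0},{"dp": [0.14,0,-0.16],"spin": 0},{"dp": [0.26,0,-0.16],"spin": 0},{"dp": [0.26,0,-0.16],"spin": 0},{"dp": [0.26,0,-0.12],"spin": 0},{"dp": [0.26,0,-0.09],"spin": 0},{"dp": [0.26,0,-0.09],"spin": 0}]'

```text
clock: 4.33
position: [0.5789, 0.1006, 0.1103]
tool_rot: [-0.001, 0.695, 0.719, -0.001]
wrist_force: [0.4, -0.5, -0.3]
gripper_width: 0.006
finger_force: 0.0
```

```bash
python3 -c "
from h import *
go(.5795,.1015,.1)"
```

```text
t 4.3333 p [0.5789 0.1006 0.1103] F [ 0.37 -0.54 -0.28] w 0.006 tooly deg 1.9 dp [0.003 0.003 0.041]
```

Commanded z is about 0.1125. Go down to about 0.0935.

Call:
play_rows --steps '[{"dp": [0,0,0.01],"spin": 0},{"dp": [0,0,0.02],"spin": 0},{"dp": [0,0,0.03],"spin": 0},{"dp": [0,0,0.04],"spin": 0},{"dp": [0,0,0.05],"spin": 0},{"dp": [0,0,0.058],"spin": 0},{"dp": [0,0,0.066],"spin": 0},{"dp": [0,0,0.066],"spin": 0}]'

```text
clock: 5.0
position: [0.58, 0.1016, 0.0959]
tool_rot: [0.0, 0.695, 0.719, 0.0]
wrist_force: [0.8, -1.4, 1.6]
gripper_width: 0.007
finger_force: 1.0
```

Call:
play_rows --steps '[{"dp": [0,0,0.006],"spin": 0},{"dp": [0,0,0.012],"spin": 0},{"dp": [0,0,0.018],"spin": 0},{"dp": [0,0,0.02],"spin": 0},{"dp": [0,0,0.02],"spin": 0}]'

```text
clock: 5.42
position: [0.5801, 0.1016, 0.0913]
tool_rot: [0.0, 0.695, 0.719, 0.0]
wrist_force: [-0.4, -2.3, 5.3]
gripper_width: 0.006
finger_force: 2.9
```

Call:
play_rows --steps '[{"dp": [0,0,0.003],"spin": 0},{"dp": [0,0,0.004],"spin": 0},{"dp": [0,0,0.004],"spin": 0}]'

```text
clock: 5.67
position: [0.5801, 0.1016, 0.0906]
tool_rot: [0.0, 0.695, 0.719, 0.0]
wrist_force: [-2.0, -2.3, 8.1]
gripper_width: 0.006
finger_force: 4.0
```

Yellow shows the same signature and is home. On to blue.

Call:
play_rows --steps '[{"dp": [0,0,-0.16],"spin": 0},{"dp": [0,-0.02,-0.16],"spin": 0},{"dp": [-0.007,-0.14,-0.16],"spin": 0},{"dp": [-0.007,-0.265,-0.16],"spin": 0},{"dp": [-0.007,-0.265,-0.16],"spin": 0},{"dp": [-0.007,-0.265,-0.12],"spin": 0},{"dp": [-0.007,-0.265,-0.09],"spin": 0},{"dp": [-0.007,-0.265,-0.09],"spin": 0}]'

```text
clock: 6.33
position: [0.5137, 0.0976, 0.1108]
tool_rot: [-0.001, 0.695, 0.719, -0.001]
wrist_force: [-0.7, -0.3, 1.0]
gripper_width: 0.01
finger_force: 0.0
```

```bash
python3 -c "
from h import *
go(.514,.0975,.1)"
```

```text
t 6.3333 p [0.5137 0.0976 0.1108] F [-0.67 -0.28  0.99] w 0.01 tooly deg 1.9 dp [-0.001  0.001  0.043]
```

Call:
play_rows --steps '[{"dp": [0,0,0.01],"spin": 0},{"dp": [0,0,0.02],"spin": 0},{"dp": [0,0,0.03],"spin": 0},{"dp": [0,0,0.04],"spin": 0},{"dp": [0,0,0.05],"spin": 0},{"dp": [0,0,0.058],"spin": 0},{"dp": [0,0,0.066],"spin": 0},{"dp": [0,0,0.066],"spin": 0}]'

```text
clock: 7.0
position: [0.514, 0.0976, 0.096]
tool_rot: [0.0, 0.695, 0.719, 0.0]
wrist_force: [0.8, -0.6, 1.6]
gripper_width: 0.001
finger_force: 1.0
```

Call:
play_rows --steps '[{"dp": [0,0,0.006],"spin": 0},{"dp": [0,0,0.012],"spin": 0},{"dp": [0,0,0.018],"spin": 0},{"dp": [0,0,0.02],"spin": 0},{"dp": [0,0,0.02],"spin": 0}]'

```text
clock: 7.42
position: [0.514, 0.0976, 0.0913]
tool_rot: [0.0, 0.695, 0.719, 0.0]
wrist_force: [1.1, 0.2, 6.1]
gripper_width: 0.004
finger_force: 2.9
```

Call:
play_rows --steps '[{"dp": [0,0,0.003],"spin": 0},{"dp": [0,0,0.004],"spin": 0},{"dp": [0,0,0.004],"spin": 0}]'

```text
clock: 7.67
position: [0.514, 0.0977, 0.0905]
tool_rot: [0.0, 0.695, 0.719, 0.0]
wrist_force: [-0.2, -0.0, 7.4]
gripper_width: 0.007
finger_force: 4.0
```

Blue is home. Lift off and check.

Call:
play_rows --steps '[{"dp": [0,0,-0.16],"spin": 0},{"dp": [0,0,-0.32],"spin": 0},{"dp": [0,-0.16,-0.48],"spin": 0},{"dp": [0,-0.32,-0.64],"spin": 0},{"dp": [0,-0.48,-0.64],"spin": 0},{"dp": [0,-0.6,-0.64],"spin": 0},{"dp": [0,-0.6,-0.64],"spin": 0},{"dp": [0,-0.6,-0.64],"spin": 0}]'

```text
clock: 8.33
position: [0.3618, 0.0926, 0.2505]
tool_rot: [0.0, 0.695, 0.719, 0.0]
wrist_force: [0.6, -0.0, 1.4]
gripper_width: 0.005
finger_force: 0.0
```

```bash
python3 - <<'E'
from h import *
s=arm.camera("scene");f=s["frame"][100:290,230:400,::-1];cv2.imwrite("pics/b.png",cv2.resize(f,None,fx=3,fy=3,interpolation=2))
go(.5,.1)
E
```

```text
t 8.3833 p [0.3635 0.0926 0.2504] F [ 1.3   0.78 -0.18] w 0.005 tooly deg 1.9 dp [0.011 0.547 0.001]
```

View pics/b.png

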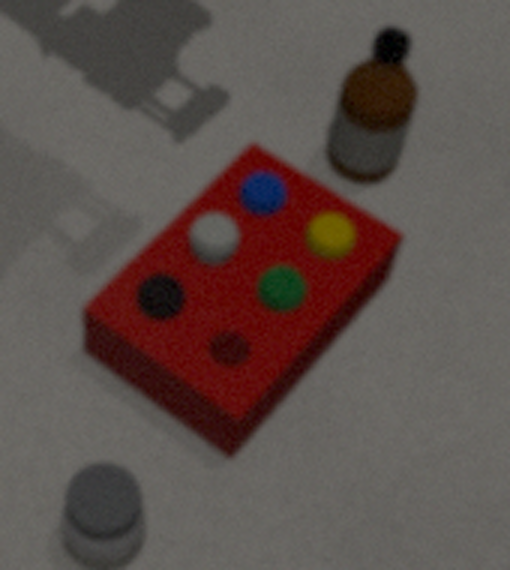

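Green (282,288), yellow (331,235) and blue (263,193) now sit flush like black (161,297). White (214,237) is still proud, and the bottle and jar stand as before.

```bash
python3 -c "
from plant import arm
print(arm.finish_job())"
```

```text
the job is handed in; nothing more can be done
None
```

I pressed the green, yellow and blue vials home in that order, at about 8 N each; in the last picture white still stands proud, black is down, and the bottle and jar look unmoved. I handed the job in at about 8.4 s; no verdict came back.

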